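# Weigh a rotor bucket on the sprung hook scale

## Task

Weigh the capped centrifuge bucket: lift it by its yellow grip from the black pad, hang it by its handle on the spring scale's hook and let go only once the spring carries its weight, so that the hook does not jump. Leave it hanging untouched and still for about two seconds, then take it by the grip again, lift it gently off the hook without yanking the scale, and set it down upright in the blue tray, released. Do not disturb the dispenser bottle, the tube rack or the mixer.

Things in the scene. Friction and masses are not known exactly. Their poses are not given: they have to be found in the camera images.
- bucket: Loose aluminium cup with blue cap, 60 mm across, 50 mm tall; weight unknown (0.25 to 0.75 kg). Origin: centre of its underside, z up. A wire handle stands over the cap in the bucket's y-z plane, a yellow grip on top; 161 mm tall in all. A half turn about z changes nothing.
- bucket_grip (a point): Centre of the yellow grip block, 144 mm above the bucket's underside: block 26 mm along the bucket's x, 18 mm along its y, 34 mm tall. Take it across the 18 mm (fingers on its +-y faces): then the fingers stay beside the hook.
- bail_top (a point): Underside of the handle's apex, which rests on the hook: 110 mm above the bucket's underside, 34 mm below the grip's centre. Wire 6 mm thick; upright legs at bucket y = +-28 mm, sloping from 95 mm height up to the apex. The opening under it runs through along the bucket's x, 60 mm high in the middle (50 to 110 mm above the underside). Axes as the bucket's.
- scale: Spring scale, fixed: grey foot plate 12 mm thick, column 272 mm tall, white graduated faces, blue top. Origin on the bench right below the hook seat, z up; the column stands on its +x side (column and hook carriage lie beyond x = +75 mm), the foot spans x = -30 to +140 mm, y = +-65 mm. Nothing is above the hook.
- hook_seat (a point): Seat: lowest point of the hook's upper side, 230 mm above the bench when empty; sinks with the hook. Axes as the scale's. The hook, an 8 mm steel rod in the scale's x-z plane (underside 8 mm below the seat), comes from the column at +x and turns up to a free tip at -x. Bring the handle over the tip from -x, bucket x along scale x (either way round), then lower it onto the seat.
- hook_tip (a point): Top of the hook's upturned free tip: 24 mm in -x of the seat and 21 mm above it. The handle's underside must pass over it.
- hook (a joint): How far the hook is drawn down, m: 0 empty (upper stop), lower stop at 0.075. Linear spring of 130 N/m, no preload, lightly damped (2.5 N s/m), no friction: a hanging weight of W newtons rests at W/130.
- pad: Black rubber disc 110 mm across, 6 mm thick, fixed on the bench, where the bucket stands at the start. Origin at the centre of its underside.
- tray: Blue open tray, fixed on the bench, 130 x 130 mm outside, 22 mm tall, walls 4 mm. Origin at the centre of its underside, z up. The pad and the tray may swap sides.
- tray_in (a point): Centre of the tray's inner floor.
- dispenser: Black reagent bottle 94 mm across with a yellow dispenser head and white spout, 233 mm tall, loose; leave alone. Origin at the centre of its underside.
- tube_rack: White rack 80 x 160 mm with blue and white capped tubes, 98 mm tall, loose; leave alone. Origin at the centre of its underside.
- mixer: Blue mixer 110 x 110 mm with a black rubber cup, 104 mm tall, loose; leave alone. Origin at the centre of its underside.
There are look-alikes about, which are no part of the job. There is more than one size of the bucket; the one meant has the size given above.

How it is judged (in metres and radians):
On the way:
1. the bucket hangs on the hook, untouched, upright and still, for 1.2 s (distance between bail_top and hook_seat below 0.012 m and value of joint hook above 0.008 m and contact force between each of the fingers, the arm and bucket below 0.05 N and velocity of joint hook between -0.012 and 0.012 m/s and angle between bail_top's own z axis and vertical below 0.12 rad and linear speed of bucket below 0.03 m/s), for 1.2 s.
At the end, for the whole second after the job is handed in: The bucket stands upright (within 6 degrees) on the floor of the blue tray (anywhere within its walls; height within 5 mm), released and still, and the hook is empty and back at its top (within 5 mm) (horizontal distance between bucket and tray_in below 0.045 m and z of bucket in the frame of tray_in between -0.005 and 0.005 m and angle between bucket's own z axis and vertical below 0.1 rad and linear speed of bucket below 0.02 m/s and contact force between the fingers and bucket below 0.05 N and value of joint hook below 0.005 m); the robot touches nothing.
It fails at once if the hook jumps faster than 60 mm/s while the fingers do not hold the bucket (let go too early, or after drawing the hook too far down) (contact force between the fingers and bucket below 0.05 N and (velocity of joint hook above 0.06 m/s or velocity of joint hook below -0.06 m/s)).
It fails at once if the scale is yanked: hook moved faster than 250 mm/s, drawn down beyond 70 mm (lower stop), or bucket and scale pressing on each other with more than 20 N (velocity of joint hook above 0.25 m/s or velocity of joint hook below -0.25 m/s or value of joint hook above 0.07 m or contact force between bucket and scale above 20 N).
It fails at once if the bucket is dropped (falls freely by more than about 12 mm) (contact force between the fingers and bucket below 0.05 N and linear speed of bucket above 0.5 m/s).
It fails at once if the dispenser bottle, the tube rack or the mixer is moved by more than 20 mm (distance of any of dispenser, tube_rack, mixer from where it was at the start of the episode above 0.02 m).
It also fails if it takes over 72 s, if anything falls off the work surface, if the arm or the gripper's body presses on something with over 40 N, if the wrist force passes 120 N, or if a joint passes its speed limit or range.

## Robot

A 6-joint arm with a two-finger parallel gripper is mounted at the origin on the work surface. World frame = base frame: x ahead of the robot, y to its left, z up, the work surface at z = 0. Lengths are in mm, angles in degrees, forces in N, time in s.
With the tool pointing down it reaches from about 350 to 925 mm from the base axis. Payload 6.4 kg.
Tool frame: the origin (TCP) lies midway between the tips of the shut fingers; the grasp point (between the pads) lies manip.grasp_offset behind it (manip.grasp_offset is the distance from the TCP to the grasp point, in mm); x points along the fingers, y is the direction in which the jaws open and shut, and the axes are right-handed (so a half turn about x gives the same grasp; the last joint's range is limited). The gripper opens to 85 mm and grips with 20 to 120 N. Pads are 22 mm wide; open, the fingers measure 114 mm over their backs; the gripper's body (76 mm by 85 mm) begins 54 mm behind the grasp point. The pads swing forward as they close: fully open they stand 13 mm farther back than shut.
Start: joints at [-81.652, 14.043, 89.255, -0, 76.702, -9.975], TCP at [204.35, -617.054, 231.29] pointing down, gripper open.
Joint ranges: [-179.41, 179.41], [-58.25, 129.5], [7.25, 145.43], [-54.29, 234.29], [11.92, 165.04], [-157.13, 157.13]. Speed limits (degrees/s): [147.25, 147.25, 180, 180, 180, 180].

## Interface

Orientations are given as [roll, pitch, yaw] about the fixed x, y, z axes, in that order (R = Rz(yaw) Ry(pitch) Rx(roll)).
In Python, from cell import manip gives the robot as it stands.
- The arm moves only by the tool step_arm, never from a script. Its argument "commands" is a list of rows, each a list of 6 numbers: the shift along the tool's x, y, z in m, then the turn, a rotation vector about the tool's x, y, z in rad. In form: [[x, y, z, ax, ay, az], ...]. A call has 1 to 12 rows; each row is the pose to reach, as a shift and turn from the pose commanded when the call began, along the tool's axes at that moment; what a row does not reach only later rows make up. A row lasts 1/10 s, in which the tool goes at most 50 mm and 8.59 degrees, less where a joint would pass 70% of its speed; a pose out of reach is approached as far as the arm can. A call with a gripper value outside its range is refused whole. "grip" is the finger opening in m, from 0 to 0.0854, set as the call begins (left out, the last holds). The fingers move at their own pace and stop on an object; the grip force is fixed at half the most. Time passes only in rows, so rows that repeat a pose let the fingers close. It gives the time, the measured TCP pose, the force and the opening at its end, in the units of the state.
- manip.read_state(): the state, without advancing time (a new reading comes with each control period).
- manip.get_image(name): name is "side" or "top"; returns (picture, depth): 420x560x3 uint8, red, green, blue; 420x560 float32, mm along the optical axis (not along the pixel's ray), 0 where there is no reading.
- manip.camera_model(name): a dict with "vertical_fov" (degrees; the focal length in pixels is half the picture's height over the tangent of half this angle, whatever the lens; pixels are square), "cx", "cy" (the principal point, pixels), "k1" (the pictures are not rectified: a ray, as slopes to the right and down, at radius r is drawn at 1 + k1 r^2 times it, then the intrinsics apply), "cam_to_world" (4x4, takes a point from camera to world coordinates). Camera axes: x right, y down, z forward; pixel columns grow to the right and rows downward; lengths in mm; the calibration is good to about 2 mm. A picture is of the moment at which its call begins. camera_model takes no time and is no camera call.
- manip.hand_in(): hands the job in, once; it reports no verdict.
The state is a dict: "time_s": time; "joint_positions": joint angles; "qvel": joint speeds; "joint_torque": joint torques, N m; "tool_pos": TCP position; "eef_rot": TCP orientation; "contact_force": force on the tool from outside, world axes, zero at the start; "torque": the same for the moment, N m; "opening": finger opening in mm.
Only numpy, scipy, OpenCV 4.12 (cv2) and the standard library are available. Lean on these libraries where they do the work, as an engineer would, in place of code of your own. Each camera call takes 0.05 s, during which the arm holds its last target. There are 200 camera calls.

## Working session

There is one attempt and no reset: what is moved stays moved. The work goes in short steps, Python scripts to look and compute and a tool call to move; the robot and the scene stay as the last step left them, time stands still between calls to the robot, and variables do not carry over. Pictures are saved under pics/ and viewed, about 8 in all and at most 12, crops included, and the job is handed in when it is done.

Besides the shell and the picture viewer there is one more tool, called as name([rows], argument=value, ...), one row to a line, values as JSON. step_arm: Moves the arm, as the interface text tells. Its arguments: {"type":"object","properties":{"commands":{"type":"array","items":{"type":"array","items":{"type":"number"}}},"grip":{"type":"number"}},"required":["commands"]}

```bash
mkdir -p pics; ls; cat > h.py <<'E'
import numpy as np, cv2
from cell import manip
def cloud(name):
    im,d=manip.get_image(name); m=manip.camera_model(name)
    h,w=d.shape; f=h/2/np.tan(np.radians(m["vertical_fov"])/2)
    K=np.array([[f,0,m["cx"]],[0,f,m["cy"]],[0,0,1]])
    u,v=np.meshgrid(np.arange(w),np.arange(h))
    p=np.stack([u,v],-1).reshape(-1,1,2).astype(float)
    n=cv2.undistortPoints(p,K,np.array([m["k1"],0,0,0.])).reshape(h,w,2)
    c=np.dstack([n*d[...,None],d,np.ones_like(d)])
    P=(c@np.array(m["cam_to_world"]).T)[...,:3]; P[d==0]=np.nan
    return im,d,P
def save(im,n,box=None,s=1):
    if box: im=im[box[1]:box[3],box[0]:box[2]]
    cv2.imwrite(f"pics/{n}.png",cv2.resize(im[...,::-1],None,fx=s,fy=s,interpolation=cv2.INTER_CUBIC))
E
python3 - <<'E'
from h import *
for n in("side","top"):
    im,d,P=cloud(n); save(im,n+"0"); np.savez(n+"0",im=im,P=P)
    m=manip.camera_model(n); print(n,np.round(m["cam_to_world"],2).tolist(),m["k1"],m["vertical_fov"])
print(manip.read_state(),manip.grasp_offset)
E
```

```text
pics
side [[-0.74, -0.41, 0.53, -232.07], [-0.67, 0.45, -0.59, 854.66], [0.0, -0.8, -0.61, 1066.72], [0.0, 0.0, 0.0, 1.0]] -0.036385610715944865 45.655893507481295
top [[0.01, -1.0, 0.09, 463.32], [-1.0, -0.01, -0.02, -19.56], [0.02, -0.09, -1.0, 1324.51], [0.0, 0.0, 0.0, 1.0]] -0.10573428419945802 57.18790594350549
{'time_s': 0.1, 'joint_positions': array([-8.16505442e+01,  1.40814346e+01,  8.93184129e+01,  1.62213145e-03,
        7.67036629e+01, -9.97158381e+00]), 'qvel': array([-0.00301193, -0.17661111, -0.14658197,  0.03810702, -0.03396368,
       -0.0485988 ]), 'joint_torque': array([-3.82815460e-04, -4.30671573e+01, -3.27128935e+01, -1.48253002e-04,
        2.86514274e-03,  5.98051059e-06]), 'tool_pos': array([ 204.29752404, -616.52065766,  230.27126493]), 'eef_rot': array([-100.84496577,   89.89647754,   97.47569939]), 'contact_force': array([-0.61802195, -0.05858036, -0.27566119]), 'torque': array([ 0.00610996,  0.04310355, -0.02686299]), 'opening': 85.28329063479102} 18.700000000000003
```

View pics/side0.png

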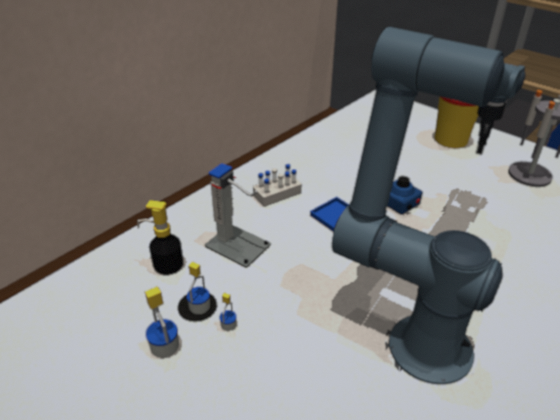

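View pics/top0.png

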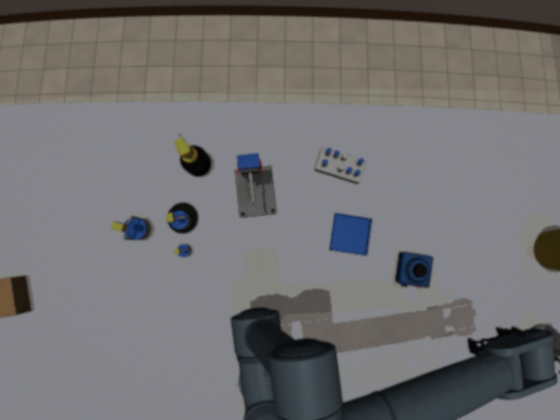

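The side view shows the pad (198,305) carrying a mid-size bucket, with a larger one at (162,330) and a smaller one at (228,318). The scale is at (235,215), the tray at (335,215). In the top view the bucket is at (180,217), the scale at (252,185) and the tray at (351,234).

```bash
python3 - <<'E'
from h import *
from scipy import ndimage as N
np.set_printoptions(precision=1,suppress=True)
for n in("top","side"):
    z=np.load(n+"0.npz"); im,P=z["im"],z["P"]; hsv=cv2.cvtColor(im,cv2.COLOR_RGB2HSV); H,S,V=hsv[...,0].astype(int),hsv[...,1],hsv[...,2]
    X,Y,Z=P[...,0],P[...,1],P[...,2]
    ok=(X>300)&(X<1000)&(abs(Y)<700)
    print(n,"bench z",np.nanmedian(Z[ok]))
    for nm,m in(("yellow",(H>20)&(H<35)&(S>150)&(V>60)),("blue",(H>100)&(H<125)&(S>150)&(V>40))):
        L,k=N.label(m&ok)
        for i in range(1,k+1):
            q=L==i
            if q.sum()<12: continue
            p=P[q]; top=p[p[:,2]>np.nanpercentile(p[:,2],90)-8]
            v,u=np.nonzero(q); print(nm,q.sum(),(int(u.mean()),int(v.mean())),"zmax",np.percentile(p[:,2],95),"topmean",top.mean(0),"lo",np.percentile(p,5,axis=0),"hi",np.percentile(p,95,axis=0))
    # scale foot
    m=ok&(Z>5)&(Z<20)&(S<80)&(V<150)
    L,k=N.label(m)
    for i in range(1,k+1):
        q=L==i
        if q.sum()<300: continue
        p=P[q]; r=cv2.minAreaRect(p[:,:2].astype(np.float32)); print("foot",q.sum(),r)
    m=ok&(Z>215)&(Z<262)&(abs(Y-90)<80)&(X>500)
    p=P[m]; o=np.argsort(p[:,0]); print("hookish",len(p)); print(p[o][::max(1,len(p)//25)])
    # tray
    save(im,n+"c",(120,120,400,300) if n=="top" else (110,140,380,360),2.8)
E
```

```text
top bench z -1.8764764738918984
yellow 214 (185, 150) zmax 233.3193728930661 topmean [740.6 258.  229.9] lo [720.1 239.1 145.1] hi [757.6 273.2 233.3]
yellow 18 (171, 216) zmax 167.56675835521355 topmean [544.2 303.2 163.8] lo [535.8 297.9 158.6] hi [551.2 309.5 167.6]
yellow 43 (118, 226) zmax 208.36394808324403 topmean [509.8 449.2 204.9] lo [504.1 438.1 196.1] hi [515.6 461.6 208.4]
blue 244 (248, 161) zmax 273.17077097573105 topmean [692.8  63.6 269.6] lo [676.7  39.1 266.5] hi [708.5  86.9 273.2]
blue 64 (179, 212) zmax 56.92360245006573 topmean [562.3 304.9  53.2] lo [555.8 287.1   2.3] hi [576.9 327.2  56.9]
blue 1255 (350, 233) zmax 6.896958148559746 topmean [ 503.  -271.9    2.5] lo [ 447.3 -327.4   -2.4] hi [ 557.4 -216.1    6.9]
blue 323 (136, 228) zmax 65.98218446558458 topmean [507.8 447.   62.3] lo [480.6 419.5  57. ] hi [536.7 473.7  66. ]
blue 129 (179, 223) zmax 57.89088232107406 topmean [527.4 303.6  53.9] lo [512.  282.6   6.7] hi [539.9 329.   57.9]
blue 21 (183, 246) zmax 39.51660532297956 topmean [452.1 293.4  35.8] lo [446.8 281.5  32.7] hi [456.9 304.3  39.5]

[... 2462 characters left out ...]
.4  60.9] hi [536.  491.1  68.8]
foot 1351 ((641.6064453125, 61.06036376953125), (173.39678955078125, 131.12220764160156), 7.328648567199707)
hookish 358
[[558.7  55.  253.5]
 [571.9  53.8 239.5]
 [586.4  59.4 231.8]
 [600.   53.7 232.7]
 [617.7  56.2 232.5]
 [629.4  64.2 241.6]
 [644.5  61.1 246.8]
 [658.5  59.7 246.6]
 [660.1  82.9 233.2]
 [661.1  69.4 243.3]
 [662.   64.7 240.5]
 [663.3  63.1 246.1]
 [664.2  75.6 227.4]
 [664.7  85.7 243.1]
 [666.3  47.1 261.1]
 [668.1  82.  250. ]
 [670.1  96.6 239.1]
 [673.5  67.8 215.2]
 [675.2  86.6 256. ]
 [676.8  96.3 218.1]
 [680.6  94.7 240.2]
 [685.8  98.1 236. ]
 [689.2  98.7 238.2]
 [693.1  90.1 249.5]
 [699.   95.  224.5]
 [701.8  86.  250.4]]
```

View pics/topc.png

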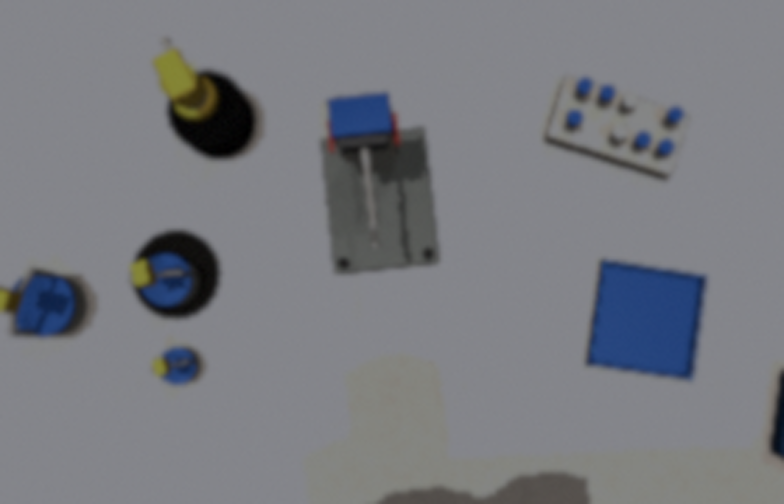

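View pics/sidec.png

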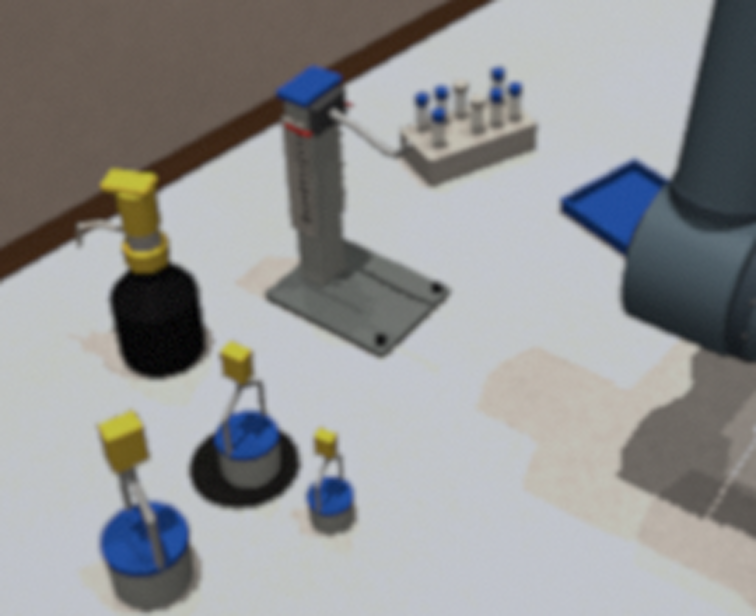

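Both crops agree on the layout: the target is on the pad, with its grip at (237,362) and legs at (230,430) and (265,400) in the side crop. Next I measure the bucket's handle direction.

```bash
python3 - <<'E'
from h import *
np.set_printoptions(precision=1,suppress=True)
for n,c in(("top",(545,304)),("side",(533,311))):
    z=np.load(n+"0.npz"); P=z["P"]; im=z["im"]
    r=np.hypot(P[...,0]-c[0],P[...,1]-c[1])
    m=(r<45)&(P[...,2]>63)&(P[...,2]<135); p=P[m]
    vx=cv2.fitLine(p[:,:2].astype(np.float32),cv2.DIST_HUBER,0,.01,.01).ravel(); print(n,len(p),"line dir",np.degrees(np.arctan2(vx[1],vx[0])),vx[2:])
    print(p[np.argsort(p[:,1])][::max(1,len(p)//14)])
    g=(r<30)&(P[...,2]>139); q=P[g]; print("grip",len(q),q.min(0),q.max(0),np.median(q,0), cv2.minAreaRect(q[:,:2].astype(np.float32)))
    k=(r<60)&(P[...,2]>50)&(P[...,2]<62); print("cap circ",cv2.minEnclosingCircle(P[k][:,:2].astype(np.float32)))
    for zz,nm,cc in((22,"tray",(503,-270)),):
        k=(np.hypot(P[...,0]-cc[0],P[...,1]-cc[1])<105)&(P[...,2]>12)&(P[...,2]<30); print(nm,cv2.minAreaRect(P[k][:,:2].astype(np.float32)))
    h=(abs(P[...,0]-595)<45)&(abs(P[...,1]-55)<18)&(P[...,2]>215); q=P[h]; l=cv2.fitLine(q[:,:2].astype(np.float32),cv2.DIST_HUBER,0,.01,.01).ravel(); print("hook yaw",np.degrees(np.arctan2(l[1],l[0])),l[2:],"tip",q[q[:,2]>246].mean(0),q[:,0].min(),"lowest run",q[(q[:,2]<234)].mean(0))
E
```

```text
top 30 line dir -76.85349 [544.2 291.6]
[[546.9 277.1  93.5]
 [548.1 277.7  77.1]
 [545.2 279.1  70.8]
 [544.7 280.6  78.4]
 [546.1 280.8 104.5]
 [549.2 284.1 104.6]
 [545.9 286.8 106.5]
 [542.4 289.1 109.6]
 [542.5 293.  107. ]
 [542.3 295.3 110.5]
 [534.3 298.2 134.7]
 [545.5 298.8 109.7]
 [541.9 300.4 115.5]
 [541.6 302.6 119.1]
 [532.6 335.7 102.8]]
grip 73 [526.9 296.9 139. ] [554.3 319.8 169.3] [541.2 305.6 163. ] ((540.6646118164062, 307.8625793457031), (25.639253616333008, 19.59315299987793), 14.30226993560791)
cap circ ((542.2274780273438, 307.6648864746094), 32.08261489868164)
tray ((501.7959899902344, -271.83294677734375), (132.78997802734375, 130.5833740234375), 81.78974914550781)
hook yaw 6.688437 [603.1  52.9] tip [567.6  48.6 248.6] 564.0222798296599 lowest run [599.3  52.3 229.4]
side 104 line dir -76.54242 [535.3 314.4]
[[543.4 279.6  80. ]
 [545.  282.6 104.2]
 [547.7 283.1  79.6]
 [543.8 285.1  91.7]
 [538.6 291.3 107.6]
 [535.8 303.  118.4]
 [540.5 312.3 122.1]
 [534.5 315.1 113.5]
 [535.  318.7 108.5]
 [533.1 326.7 112.2]
 [534.8 333.  104.8]
 [528.9 335.7  96. ]
 [529.6 337.4 104.4]
 [531.1 339.1  81.8]
 [531.2 340.5  71.3]]
grip 136 [521.7 298.  139.5] [553.5 322.  172.7] [532.6 314.2 159.7] ((537.2780151367188, 310.77386474609375), (28.391138076782227, 21.332050323486328), 16.533601760864258)
cap circ ((536.7826538085938, 310.40447998046875), 32.27512741088867)
tray ((511.3475036621094, -271.79327392578125), (143.0349884033203, 113.2013168334961), 85.50424194335938)
hook yaw 6.512745 [597.4  55.3] tip [563.6  51.  249.8] 558.6822881558355 lowest run [595.1  54.6 229.9]
```

```bash
cat >> h.py <<'E'
from scipy.spatial.transform import Rotation as Ro
def rel(pos,yaw,cur=None):
    """shift (m) and turn (rad) in tool axes to TCP pos (mm), tool x down, tool y at world angle yaw (deg)"""
    s=manip.read_state(); R=Ro.from_euler("xyz",s["eef_rot"],degrees=True).as_matrix()
    a=np.radians(yaw); x=np.array([0,0,-1.]); y=np.array([np.cos(a),np.sin(a),0]); T=np.c_[x,y,np.cross(x,y)]
    d=R.T@(np.array(pos)-s["tool_pos"])/1000; w=Ro.from_matrix(R.T@T).as_rotvec()
    print("t",s["time_s"],"tcp",s["tool_pos"].round(1),"yaw",np.degrees(np.arctan2(R[1,1],R[0,1])).round(2),"shift",d.round(4),"turn",w.round(4),"F",s["contact_force"].round(2),"open",round(float(s["opening"]),1),"j",s["joint_positions"].round(1)); print(R.round(2).tolist())
E
python3 - <<'E'
from h import *
rel((539.5,308.5,230),103.3); rel((539.5,308.5,230),-76.7)
E
```

```text
t 0.1 tcp [ 204.3 -616.5  230.3] yaw -71.68 shift [ 0.0018 -0.7728 -0.609 ] turn [-3.054e+00 -2.700e-03 -4.000e-04] F [-0.62 -0.06 -0.28] open 85.3 j [-81.7  14.1  89.3   0.   76.7 -10. ]
[[-0.0, 0.31, -0.95], [0.0, -0.95, -0.31], [-1.0, -0.0, -0.0]]
t 0.1 tcp [ 204.3 -616.5  230.3] yaw -71.68 shift [ 0.0018 -0.7728 -0.609 ] turn [ 0.0876 -0.0003  0.0018] F [-0.62 -0.06 -0.28] open 85.3 j [-81.7  14.1  89.3   0.   76.7 -10. ]
[[-0.0, 0.31, -0.95], [0.0, -0.95, -0.31], [-1.0, -0.0, -0.0]]
```

step_arm([
  [0,-0.02,-0.016,0,0,0],
  [0,-0.055,-0.043,0,0,0],
  [0,-0.092,-0.073,0.01,0,0],
  [0,-0.129,-0.102,0.02,0,0],
  [0,-0.166,-0.131,0.03,0,0],
  [0,-0.203,-0.16,0.04,0,0],
  [0,-0.24,-0.189,0.05,0,0],
  [0,-0.277,-0.218,0.06,0,0],
  [0,-0.314,-0.247,0.07,0,0],
  [0,-0.351,-0.277,0.08,0,0],
  [0,-0.388,-0.306,0.0876,0,0],
  [0,-0.42,-0.331,0.0876,0,0],
], grip=0.06)

```text
time_s: 1.3
tool_pos: [386.6, -112.0, 231.1]
eef_rot: [-167.4, 90.0, 25.9]
contact_force: [2.0, -0.6, -0.3]
opening: 60.1
```

```bash
python3 -c "
from h import *
rel((539.5,308.5,215),-76.7)"
```

```text
t 1.3 tcp [ 386.6 -112.   231.1] yaw -76.67 shift [ 0.0161 -0.374  -0.2457] turn [ 0.0005 -0.0002  0.    ] F [ 2.05 -0.57 -0.33] open 60.1 j [-32.4 -22.1 123.5   0.   78.6  44.3]
[[0.0, 0.23, -0.97], [0.0, -0.97, -0.23], [-1.0, -0.0, -0.0]]
```

step_arm([
  [0.001,-0.038,-0.025,0,0,0],
  [0.003,-0.076,-0.05,0,0,0],
  [0.005,-0.114,-0.075,0,0,0],
  [0.007,-0.152,-0.1,0,0,0],
  [0.009,-0.19,-0.125,0,0,0],
  [0.01,-0.228,-0.15,0,0,0],
  [0.012,-0.266,-0.175,0,0,0],
  [0.014,-0.304,-0.2,0,0,0],
  [0.015,-0.338,-0.222,0,0,0],
  [0.016,-0.362,-0.238,0,0,0],
  [0.016,-0.373,-0.245,0,0,0],
  [0.016,-0.374,-0.246,0,0,0],
])

```text
time_s: 2.5
tool_pos: [539.7, 307.0, 214.7]
eef_rot: [15.6, 89.9, -151.0]
contact_force: [-0.3, -0.7, -0.4]
opening: 59.8
```

```bash
python3 - <<'E'
from h import *
rel((539.5,308.5,131),-76.7)
ims=[]
for n,b in(("side",(110,180,300,340)),("top",(110,140,300,300))):
    im,d,P=cloud(n); np.savez(n+"1",im=im,P=P); ims.append(im[b[1]:b[3],b[0]:b[2]])
save(np.hstack(ims),"close1",None,2.1)
E
```

```text
t 2.5 tcp [539.7 307.  214.7] yaw -76.61 shift [ 0.0837 -0.0015 -0.0003] turn [ 0.0016  0.0011 -0.0003] F [-0.31 -0.68 -0.42] open 59.8 j [19.2 11.1 94.5 -0.  74.5 95.8]
[[-0.0, 0.23, -0.97], [-0.0, -0.97, -0.23], [-1.0, 0.0, 0.0]]
```

View pics/close1.png

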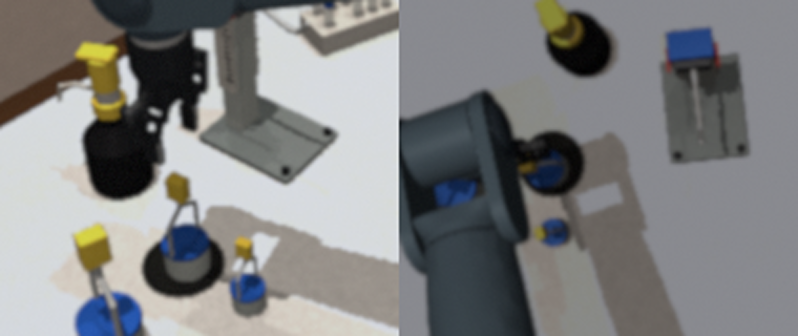

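The fingers straddle the grip from above: in the left panel they are at (155,130) and (190,110), with the grip at (178,187). I'll check the cameras' offset using the fingertips, whose position is known.

```bash
python3 - <<'E'
from h import *
np.set_printoptions(precision=1,suppress=True)
u=np.array([.2318,-.9728]); v=np.array([.9728,.2318])
for n in("side","top"):
    P=np.load(n+"1.npz")["P"]; m=(np.hypot(P[...,0]-540,P[...,1]-308)<70)&(P[...,2]>206)&(P[...,2]<250)
    p=P[m]; q=np.c_[(p[:,:2]-[539.7,307])@u,(p[:,:2]-[539.7,307])@v,p[:,2]]
    for s in(-1,1):
        k=q[(q[:,0]*s>0)]; print(n,s,len(k)); 
        if len(k): print(np.percentile(k,[2,20,50,80,98],axis=0))
E
```

```text
side -1 70
[[-46.  -14.3 221.6]
 [-44.6 -11.6 231.6]
 [-40.4  -8.6 237.6]
 [-35.4  -1.3 245.3]
 [-31.6   5.  249.5]]
side 1 79
[[ 26.  -14.8 221.5]
 [ 28.6 -11.9 227. ]
 [ 30.1  -4.6 235.3]
 [ 32.1   3.6 244.4]
 [ 42.7   8.7 249.4]]
top -1 0
top 1 8
[[ 33.6 -11.1 225.6]
 [ 35.6 -10.7 226.9]
 [ 37.8  -8.6 230.8]
 [ 41.8  -6.7 234. ]
 [ 43.7  -6.4 235.2]]
```

step_arm([
  [0.01,-0.001,-0.001,0,0,0],
  [0.028,-0.0016,-0.0012,0,0,0],
  [0.048,-0.0016,-0.0012,0,0,0],
  [0.066,-0.0016,-0.0012,0,0,0],
  [0.079,-0.0016,-0.0012,0,0,0],
  [0.084,-0.0016,-0.0012,0,0,0],
  [0.084,-0.0016,-0.0012,0,0,0],
])

```text
time_s: 3.3
tool_pos: [540.3, 307.5, 130.6]
eef_rot: [7.3, 89.9, -159.5]
contact_force: [0.5, 0.5, 0.5]
opening: 59.8
```

step_arm([
  [0,0,0,0,0,0],
  [0,0,0,0,0,0],
  [0,0,0,0,0,0],
  [0,0,0,0,0,0],
  [0,0,0,0,0,0],
  [0,0,0,0,0,0],
  [0,0,0,0,0,0],
  [0,0,0,0,0,0],
], grip=0.0)

```text
time_s: 4.1
tool_pos: [541.3, 308.6, 132.4]
eef_rot: [-160.0, 89.9, 33.3]
contact_force: [-0.4, 1.9, 5.6]
opening: 17.1
```

```bash
python3 - <<'E'
from h import *
rel((520.6,43.9,285),-83)
im,d,P=cloud("side"); save(im,"grasp",(110,180,310,340),3)
E
```

```text
t 4.1 tcp [541.3 308.6 132.4] yaw -76.7 shift [-0.153   0.2528  0.0808] turn [ 0.11   -0.0019  0.0008] F [-0.37  1.89  5.6 ] open 17.1 j [19.3 16.4 97.4  0.  66.1 96. ]
[[0.0, 0.23, -0.97], [0.0, -0.97, -0.23], [-1.0, -0.0, -0.0]]
```

View pics/grasp.png

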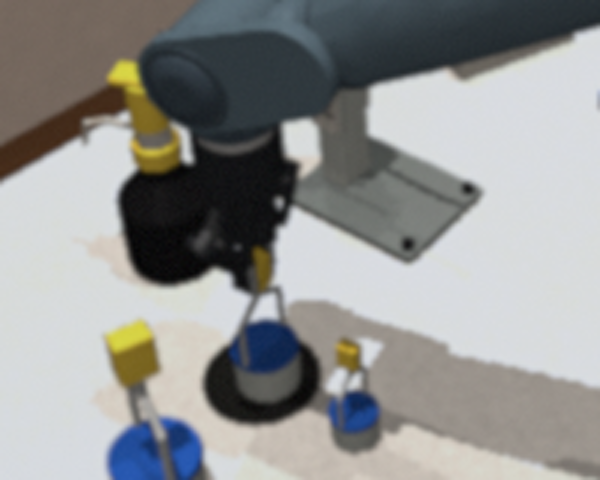

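step_arm([
  [-0.004,0,0,0,0,0],
  [-0.014,0,0,0,0,0],
  [-0.03,0,0,0,0,0],
  [-0.05,0,0,0,0,0],
  [-0.072,0,0,0,0,0],
  [-0.096,0,0,0,0,0],
  [-0.118,0.005,0.002,0,0,0],
  [-0.136,0.015,0.005,0.01,0,0],
  [-0.148,0.031,0.01,0.02,0,0],
  [-0.152,0.052,0.017,0.03,0,0],
  [-0.152,0.076,0.024,0.04,0,0],
  [-0.152,0.1,0.032,0.05,0,0],
])

```text
time_s: 5.35
tool_pos: [531.9, 201.7, 283.3]
eef_rot: [36.7, 89.9, -132.9]
contact_force: [1.0, -0.5, -6.6]
opening: 17.7
```

step_arm([
  [0,0.024,0.008,0.01,0,0],
  [0,0.049,0.015,0.02,0,0],
  [0,0.073,0.021,0.03,0,0],
  [0,0.096,0.027,0.04,0,0],
  [0,0.116,0.032,0.05,0,0],
  [0,0.132,0.036,0.06,0,0],
  [0,0.14,0.038,0.06,0,0],
  [0,0.142,0.039,0.06,0,0],
  [0,0.142,0.039,0.06,0,0],
])

```text
time_s: 6.25
tool_pos: [519.6, 56.7, 283.2]
eef_rot: [-59.6, 90.0, 127.4]
contact_force: [-0.2, -0.5, -6.3]
opening: 17.5
```

```bash
python3 - <<'E'
from h import *
np.set_printoptions(precision=1,suppress=True)
rel((520.6,43.9,282),-83)
im,d,P=cloud("side"); imt,dt,Pt=cloud("top")
s=manip.read_state()["tool_pos"]
for n,i,Q in(("side",im,P),("top",imt,Pt)):
    hsv=cv2.cvtColor(i,cv2.COLOR_RGB2HSV).astype(int)
    m=(np.hypot(Q[...,0]-s[0],Q[...,1]-s[1])<60)&(hsv[...,0]>100)&(hsv[...,0]<125)&(hsv[...,1]>130)&(Q[...,2]>150)
    p=Q[m]; print(n,"cap",len(p), len(p) and (cv2.minEnclosingCircle(p[:,:2].astype(np.float32)),np.percentile(p[:,2],[5,50,95])))
    h=(abs(Q[...,0]-585)<25)&(abs(Q[...,1]-55)<18)&(Q[...,2]>215); q=Q[h]; print("hook vis",len(q))
save(im,"appr",(170,120,330,300),3.2)
E
```

```text
t 6.25 tcp [519.6  56.7 283.2] yaw -83.01 shift [0. 0. 0.] turn [-0.  0.  0.] F [-0.2 -0.5 -6.3] open 17.5 j [ -6.2  -5.6 104.6   0.   81.1  76.8]
[[-0.0, 0.12, -0.99], [0.0, -0.99, -0.12], [-1.0, -0.0, 0.0]]
side cap 170 (((512.610595703125, 66.27062225341797), 35.536109924316406), array([204.3, 207.4, 336. ]))
hook vis 50
top cap 0 0
hook vis 18
```

View pics/appr.png

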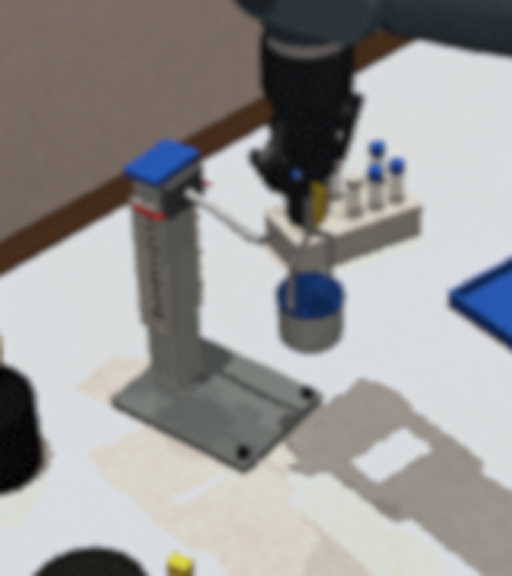

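The bucket hangs straight in the fingers (cap at (310,297) in the crop). It is level with the hook and still 70 mm in front of it. I'll compute the fit numbers from fresh points.

```bash
python3 - <<'E'
from h import *
s=manip.read_state()["tool_pos"]
Q=cloud("side")[2]
m=(np.hypot(Q[...,0]-s[0]+3,Q[...,1]-s[1]-2)<50)&(Q[...,2]>195)&(Q[...,2]<212)
print(s.round(1),"cap",cv2.minEnclosingCircle(Q[m][:,:2].astype(np.float32)),m.sum())
m=(np.hypot(Q[...,0]-s[0]+3,Q[...,1]-s[1]-2)<50)&(Q[...,2]>213)&(Q[...,2]<262); l=cv2.fitLine(Q[m][:,:2].astype(np.float32),cv2.DIST_HUBER,0,.01,.01).ravel(); print("handle",np.degrees(np.arctan2(l[1],l[0])),l[2:],m.sum())
rel((520.6,43.9,283),-83); rel((590.1,52.4,283),-83)
E
```

```text
[519.8  57.3 283.3] cap ((515.493408203125, 59.25604248046875), 32.593894958496094) 280
handle -82.923065 [515.35095   59.136997] 67
t 6.4 tcp [519.8  57.4 283.2] yaw -82.94 shift [0.0002 0.0134 0.0009] turn [0.001  0.0001 0.0003] F [ 0.2   0.23 -6.64] open 17.3 j [ -6.1  -5.6 104.5   0.   81.1  76.8]
[[-0.0, 0.12, -0.99], [0.0, -0.99, -0.12], [-1.0, -0.0, 0.0]]
t 6.4 tcp [519.8  57.4 283.2] yaw -82.94 shift [ 0.0002  0.0136 -0.0691] turn [0.001  0.0001 0.0003] F [ 0.2   0.23 -6.64] open 17.3 j [ -6.1  -5.6 104.5   0.   81.1  76.8]
[[-0.0, 0.12, -0.99], [0.0, -0.99, -0.12], [-1.0, -0.0, 0.0]]
```

step_arm([
  [0,0.004,0,0,0,0],
  [0,0.01,0.0005,0,0,0],
  [0,0.0135,0.001,0,0,0],
  [0,0.0136,-0.003,0,0,0],
  [0,0.0136,-0.011,0,0,0],
  [0,0.0136,-0.022,0,0,0],
  [0,0.0136,-0.034,0,0,0],
  [0,0.0136,-0.046,0,0,0],
  [0,0.0136,-0.057,0,0,0],
  [0,0.0136,-0.065,0,0,0],
  [0,0.0136,-0.069,0,0,0],
  [0,0.0136,-0.069,0,0,0],
])

```text
time_s: 7.6
tool_pos: [590.4, 51.7, 283.1]
eef_rot: [-13.0, 90.0, 174.0]
contact_force: [-0.3, 0.4, -7.2]
opening: 17.6
```

```bash
cat >> h.py <<'E'
def force(n=8):
    f=[];p=[]
    for _ in range(n):
        manip.get_image("side"); s=manip.read_state(); f.append(s["contact_force"]); p.append(s["tool_pos"])
    print("F",np.mean(f,0).round(2),"sd",np.std(f,0).round(2),"tcp",np.mean(p,0).round(2))
E
python3 - <<'E'
from h import *
force(8)
rel((590.1,52.4,245),-83)
im,d,P=cloud("side"); save(im,"over",(190,140,310,260),4.5)
E
```

```text
F [-0.02  0.06 -6.8 ] sd [0.59 0.52 0.58] tcp [589.81  51.62 283.31]
t 8.0 tcp [589.9  51.6 283.4] yaw -83.0 shift [ 0.0384 -0.0008 -0.0003] turn [-0.     -0.0001 -0.    ] F [-0.57 -0.18 -6.11] open 17.7 j [-6.   4.1 94.9 -0.  81.  77. ]
[[0.0, 0.12, -0.99], [-0.0, -0.99, -0.12], [-1.0, 0.0, -0.0]]
```

View pics/over.png

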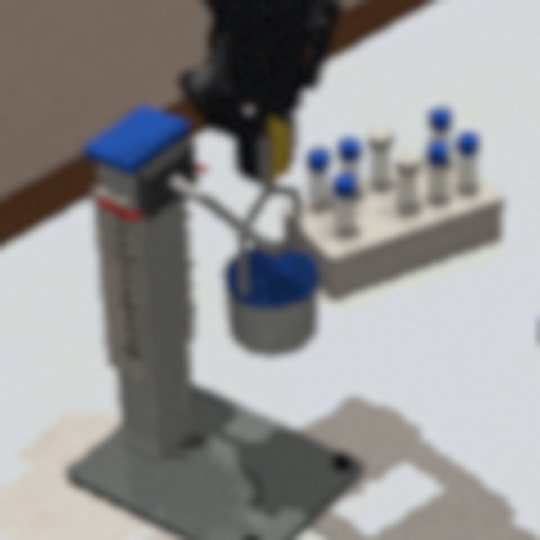

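The hook passes through the handle opening ((210,205) to (285,225) in the crop). The weight reads about 6.7 N, so I expect about 51 mm of sink. I lower past contact in stages.

step_arm([
  [0.003,0,0,0,0,0],
  [0.009,0,0,0,0,0],
  [0.016,0,0,0,0,0],
  [0.022,0,0,0,0,0],
  [0.027,0,0,0,0,0],
  [0.031,0,0,0,0,0],
  [0.034,0,0,0,0,0],
  [0.037,0,0,0,0,0],
  [0.04,0,0,0,0,0],
  [0.043,0,0,0,0,0],
  [0.047,0,0,0,0,0],
  [0.051,0,0,0,0,0],
])

```text
time_s: 9.25
tool_pos: [590.3, 51.6, 232.4]
eef_rot: [175.8, 90.0, 2.8]
contact_force: [-1.1, 1.2, -4.7]
opening: 17.3
```

step_arm([
  [0.004,0,0,0,0,0],
  [0.008,0,0,0,0,0],
  [0.012,0,0,0,0,0],
  [0.015,0,0,0,0,0],
  [0.017,0,0,0,0,0],
  [0.018,0,0,0,0,0],
  [0.018,0,0,0,0,0],
])

```text
time_s: 9.95
tool_pos: [590.2, 51.6, 214.5]
eef_rot: [167.4, 90.0, -5.6]
contact_force: [0.7, 1.6, -3.1]
opening: 17.5
```

```bash
python3 - <<'E'
from h import *
force(10)
rel((590.1,52.4,195),-83)
E
```

```text
F [-0.35  0.45 -2.96] sd [0.42 0.39 0.35] tcp [590.2   51.62 214.51]
t 10.45 tcp [590.2  51.6 214.4] yaw -83.0 shift [ 0.0194 -0.0008 -0.    ] turn [-0.     -0.0003 -0.    ] F [ 0.63 -0.   -2.6 ] open 17.3 j [-6.   7.3 98.8  0.  73.9 77. ]
[[0.0, 0.12, -0.99], [0.0, -0.99, -0.12], [-1.0, 0.0, -0.0]]
```

step_arm([
  [0.002,0,0,0,0,0],
  [0.006,0,0,0,0,0],
  [0.01,0,0,0,0,0],
  [0.014,0,0,0,0,0],
  [0.017,0,0,0,0,0],
  [0.019,0,0,0,0,0],
  [0.02,0,0,0,0,0],
  [0.02,0,0,0,0,0],
])

```text
time_s: 11.25
tool_pos: [590.2, 51.6, 194.4]
eef_rot: [168.0, 90.0, -5.0]
contact_force: [-0.2, 0.5, 0.1]
opening: 17.3
```

```bash
python3 - <<'E'
from h import *
force(16)
E
```

```text
F [ 0.25  0.32 -0.05] sd [0.42 0.52 0.45] tcp [590.17  51.62 194.45]
```

The spring carries the whole weight: the residual is -0.05 N, with a standard error of about 0.1. I release now.

step_arm([
  [0,0,0,0,0,0],
  [0,0,0,0,0,0],
  [0,0,0,0,0,0],
  [0,0,0,0,0,0],
  [0,0,0,0,0,0],
  [0,0,0,0,0,0],
], grip=0.045)

```text
time_s: 12.65
tool_pos: [590.0, 51.6, 194.3]
eef_rot: [8.1, 90.0, -164.9]
contact_force: [0.1, -0.1, -0.3]
opening: 45.1
```

```bash
cat > look.py <<'E'
from h import *
import sys
rel((590.1,52.4,194.4),-83)
s=manip.read_state()["tool_pos"]
im,d,Q=cloud("side"); save(im,sys.argv[1],(190,140,310,260),4.5)
hsv=cv2.cvtColor(im,cv2.COLOR_RGB2HSV).astype(int)
y=(hsv[...,0]>20)&(hsv[...,0]<35)&(hsv[...,1]>140)&(np.hypot(Q[...,0]-587,Q[...,1]-54)<45)
q=Q[y]; print("yellow",y.sum(),q.mean(0).round(1),q.min(0).round(1),q.max(0).round(1))
b=(hsv[...,0]>100)&(hsv[...,0]<125)&(hsv[...,1]>130)&(np.hypot(Q[...,0]-587,Q[...,1]-54)<45)&(Q[...,2]<150)
q=Q[b]; print("cap",b.sum(),np.percentile(q,[5,50,95],axis=0).round(1).tolist(),cv2.minEnclosingCircle(q[:,:2].astype(np.float32)))
E
python3 look.py hang1
```

```text
t 12.65 tcp [590.   51.6 194.3] yaw -83.0 shift [-0.0001 -0.0007 -0.0002] turn [ 0.  0. -0.] F [ 0.13 -0.06 -0.27] open 45.1 j [-6.   8.5 99.7 -0.  71.8 77. ]
[[-0.0, 0.12, -0.99], [-0.0, -0.99, -0.12], [-1.0, 0.0, 0.0]]
yellow 80 [579.9  55.4 220.4] [570.2  28.3 199.4] [593.9  79.4 250.4]
cap 136 [[559.9, 34.7, 114.0], [578.4, 55.0, 117.7], [602.0, 78.4, 121.5]] ((585.3118286132812, 58.238643646240234), 29.103729248046875)
```

View pics/hang1.png

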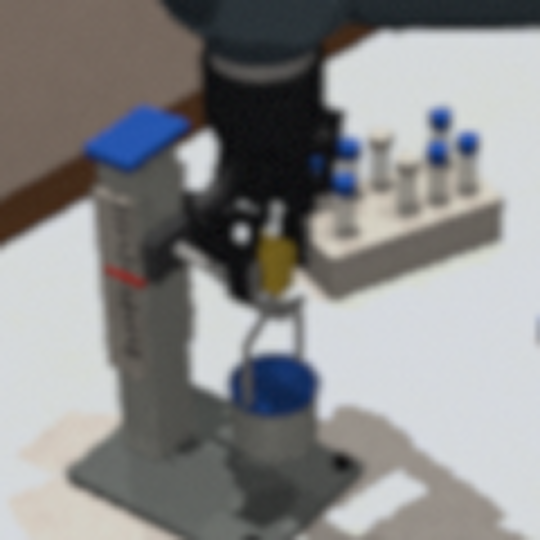

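The bucket hangs on the hook (cap at (275,385) in the crop, z about 118, as expected for about 51 mm of sink). The fingers are clear on both sides and nothing jumped. Now I wait.

step_arm([
  [0,0,0,0,0,0],
  [0,0,0,0,0,0],
  [0,0,0,0,0,0],
  [0,0,0,0,0,0],
  [0,0,0,0,0,0],
  [0,0,0,0,0,0],
  [0,0,0,0,0,0],
  [0,0,0,0,0,0],
  [0,0,0,0,0,0],
  [0,0,0,0,0,0],
  [0,0,0,0,0,0],
  [0,0,0,0,0,0],
])

```text
time_s: 13.9
tool_pos: [590.0, 51.6, 194.3]
eef_rot: [-5.2, 90.0, -178.2]
contact_force: [0.4, 0.2, 0.1]
opening: 44.9
```

step_arm([
  [0,0,0,0,0,0],
  [0,0,0,0,0,0],
  [0,0,0,0,0,0],
  [0,0,0,0,0,0],
  [0,0,0,0,0,0],
  [0,0,0,0,0,0],
  [0,0,0,0,0,0],
  [0,0,0,0,0,0],
  [0,0,0,0,0,0],
  [0,0,0,0,0,0],
  [0,0,0,0,0,0],
  [0,0,0,0,0,0],
])

```text
time_s: 15.1
tool_pos: [590.0, 51.6, 194.3]
eef_rot: [-33.3, 90.0, 153.7]
contact_force: [0.2, 0.0, -0.1]
opening: 44.6
```

```bash
python3 look.py hang2; python3 look.py hang3; python3 -c "
from h import *
Q=cloud('side')[2]
# handle direction and grip faces
m=(np.hypot(Q[...,0]-587,Q[...,1]-54)<40)&(Q[...,2]>128)&(Q[...,2]<165); l=cv2.fitLine(Q[m][:,:2].astype(np.float32),cv2.DIST_HUBER,0,.01,.01).ravel(); print('handle',np.degrees(np.arctan2(l[1],l[0])),l[2:],m.sum())"
```

```text
t 15.1 tcp [590.   51.6 194.3] yaw -83.0 shift [-0.0001 -0.0008 -0.0002] turn [-0.      0.0001  0.    ] F [ 0.24  0.03 -0.07] open 44.6 j [-6.   8.5 99.7  0.  71.8 77. ]
[[-0.0, 0.12, -0.99], [0.0, -0.99, -0.12], [-1.0, -0.0, 0.0]]
yellow 80 [579.3  55.4 220. ] [570.5  29.5 199.7] [592.2  77.4 251.6]
cap 139 [[560.7, 34.8, 113.4], [579.1, 54.1, 116.5], [602.7, 78.0, 120.9]] ((581.6442260742188, 54.7785530090332), 29.268815994262695)
t 15.15 tcp [590.1  51.6 194.3] yaw -83.0 shift [-0.0001 -0.0008 -0.0001] turn [ 0.     -0.      0.0001] F [ 0.04 -0.23  0.6 ] open 45.1 j [-6.   8.5 99.7  0.  71.8 77. ]
[[0.0, 0.12, -0.99], [0.0, -0.99, -0.12], [-1.0, -0.0, -0.0]]
yellow 79 [579.3  55.2 220.1] [570.8  30.  201.7] [595.2  78.6 251.5]
cap 136 [[560.0, 35.3, 113.6], [579.5, 55.2, 116.8], [600.9, 77.2, 120.8]] ((583.5921020507812, 55.71327209472656), 29.208065032958984)
handle -84.451645 [584.2047    56.133923] 39
```

step_arm([
  [0,0,0,0,0,0],
  [0,0,0,0,0,0],
  [0,0,0,0,0,0],
  [0,0,0,0,0,0],
  [0,0,0,0,0,0],
  [0,0,0,0,0,0],
  [0,0,0,0,0,0],
  [0,0,0,0,0,0],
  [0,0,0,0,0,0],
  [0,0,0,0,0,0],
])

```text
time_s: 16.25
tool_pos: [590.1, 51.6, 194.3]
eef_rot: [-44.3, 90.0, 142.7]
contact_force: [0.5, 0.1, -0.1]
opening: 45.0
```

step_arm([
  [0,0,0,0,0,0],
  [0,0,0,0,0,0],
  [0,0,0,0,0,0],
  [0,0,0,0,0,0],
  [0,0,0,0,0,0],
  [0,0,0,0,0,0],
  [0,0,0,0,0,0],
  [0,0,0,0,0,0],
], grip=0.0)

```text
time_s: 17.05
tool_pos: [590.0, 51.6, 194.3]
eef_rot: [44.9, 90.0, -128.1]
contact_force: [-0.2, -1.0, 0.4]
opening: 17.4
```

```bash
python3 -c "
from h import *
force(6)"
```

```text
F [-0.18 -0.86 -0.  ] sd [0.39 0.32 0.52] tcp [590.04  51.59 194.29]
```

step_arm([
  [-0.001,0,0,0,0,0],
  [-0.004,0,0,0,0,0],
  [-0.009,0,0,0,0,0],
  [-0.015,0,0,0,0,0],
  [-0.021,0,0,0,0,0],
  [-0.027,0,0,0,0,0],
  [-0.032,0,0,0,0,0],
  [-0.037,0,0,0,0,0],
  [-0.041,0,0,0,0,0],
  [-0.044,0,0,0,0,0],
  [-0.047,0,0,0,0,0],
  [-0.05,0,0,0,0,0],
])

```text
time_s: 18.55
tool_pos: [589.6, 51.7, 243.9]
eef_rot: [-16.2, 89.9, 170.8]
contact_force: [1.1, 0.7, -6.1]
opening: 17.0
```

step_arm([
  [-0.003,0,0,0,0,0],
  [-0.006,0,0,0,0,0],
  [-0.01,0,0,0,0,0],
  [-0.016,0,0,0,0,0],
  [-0.024,0,0,0,0,0],
  [-0.031,0,0,0,0,0],
  [-0.036,0,0,0,0,0],
  [-0.039,0,0,0,0,0],
  [-0.039,0,0,0,0,0],
])

```text
time_s: 19.45
tool_pos: [590.3, 51.6, 284.0]
eef_rot: [166.3, 89.9, -6.6]
contact_force: [0.2, 0.6, -7.0]
opening: 17.3
```

```bash
python3 - <<'E'
from h import *
rel((503,43,283),-83)
im,d,P=cloud("side"); save(im,"off",(190,140,310,260),4.5)
E
```

```text
t 19.45 tcp [590.3  51.6 284. ] yaw -83.0 shift [ 0.0009 -0.0021  0.0877] turn [ 0.0001 -0.0011 -0.0003] F [ 0.15  0.58 -6.97] open 17.3 j [-6.   4.1 94.9 -0.  81.  77. ]
[[0.0, 0.12, -0.99], [-0.0, -0.99, -0.12], [-1.0, 0.0, -0.0]]
```

View pics/off.png

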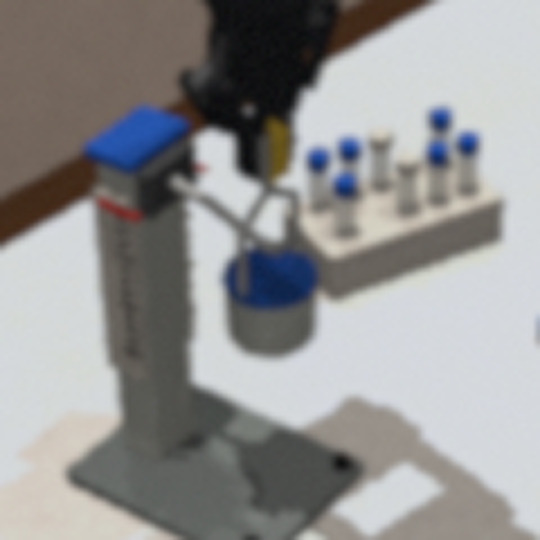

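The bucket is off the seat and the pointer is back at the top, with the handle clear above the hook. Next I back out in -x, then go to the tray.

step_arm([
  [0,0,0.003,0,0,0],
  [0,0,0.01,0,0,0],
  [0,0,0.02,0,0,0],
  [0,0,0.032,0,0,0],
  [0,0,0.045,0,0,0],
  [0,0,0.058,0,0,0],
  [0,0,0.07,0,0,0],
  [0,0,0.08,0,0,0],
  [0,0,0.086,0,0,0],
  [0,0,0.088,0,0,0],
  [0,0,0.088,0,0,0],
])

```text
time_s: 20.6
tool_pos: [502.6, 40.9, 283.4]
eef_rot: [173.6, 90.0, 0.6]
contact_force: [-0.3, -0.5, -6.4]
opening: 17.2
```

```bash
python3 -c "
from h import *
rel((501,-271,200),-83)"
```

```text
t 20.6 tcp [502.6  40.9 283.4] yaw -83.01 shift [0.0834 0.3094 0.0397] turn [-0.0001 -0.0006 -0.0001] F [-0.32 -0.54 -6.41] open 17.2 j [ -8.3  -8.3 107.    0.   81.3  74.8]
[[0.0, 0.12, -0.99], [0.0, -0.99, -0.12], [-1.0, 0.0, -0.0]]
```

step_arm([
  [0,0.008,0.001,0,0,0],
  [0,0.025,0.003,0,0,0],
  [0,0.05,0.006,0,0,0],
  [0,0.08,0.01,0,0,0],
  [0,0.112,0.014,0,0,0],
  [0.005,0.144,0.018,0,0,0],
  [0.012,0.176,0.022,0,0,0],
  [0.02,0.208,0.027,0,0,0],
  [0.03,0.24,0.031,0,0,0],
  [0.042,0.268,0.034,0,0,0],
  [0.055,0.29,0.037,0,0,0],
  [0.068,0.304,0.039,0,0,0],
])

```text
time_s: 21.8
tool_pos: [501.0, -268.0, 214.7]
eef_rot: [93.3, 90.0, -79.8]
contact_force: [-0.8, 0.7, -7.0]
opening: 17.6
```

step_arm([
  [0.008,0.005,0.001,0,0,0],
  [0.013,0.0055,0.001,0,0,0],
  [0.015,0.0055,0.001,0,0,0],
  [0.015,0.0055,0.001,0,0,0],
  [0.015,0.0055,0.001,0,0,0],
])

```text
time_s: 22.3
tool_pos: [501.2, -270.6, 201.0]
eef_rot: [139.3, 89.9, -33.6]
contact_force: [-0.6, -0.3, -7.0]
opening: 16.8
```

```bash
python3 - <<'E'
from h import *
rel((501,-271,130),-83)
for n in("side","top"):
    im,d,Q=cloud(n); hsv=cv2.cvtColor(im,cv2.COLOR_RGB2HSV).astype(int)
    b=(hsv[...,0]>100)&(hsv[...,0]<125)&(hsv[...,1]>130)&(np.hypot(Q[...,0]-501,Q[...,1]+271)<100)
    z=Q[...,2]; c=b&(z>90)&(z<150); f=b&(z<40)
    if c.sum(): print(n,"cap",c.sum(),np.median(Q[c],0).round(1))
    print(n,"tray",f.sum(),Q[f].min(0).round(1),Q[f].max(0).round(1))
    if n=="side": save(im,"tray",(260,130,420,250),4)
E
```

```text
t 22.3 tcp [ 501.2 -270.6  201. ] yaw -82.93 shift [0.071  0.0003 0.0003] turn [ 0.0011 -0.0009 -0.0008] F [-0.64 -0.28 -6.96] open 16.8 j [-39.8   5.  102.8   0.   72.2  43.2]
[[0.0, 0.12, -0.99], [-0.0, -0.99, -0.12], [-1.0, 0.0, -0.0]]
side cap 65 [ 498.4 -257.7  124.1]
side tray 551 [ 442.2 -325.6   -1.1] [ 568.7 -192.5   27.1]
top cap 29 [ 521.8 -260.9  120.7]
top tray 564 [ 446.7 -329.7   -5.9] [ 570.4 -202.6   29.2]
```

View pics/tray.png

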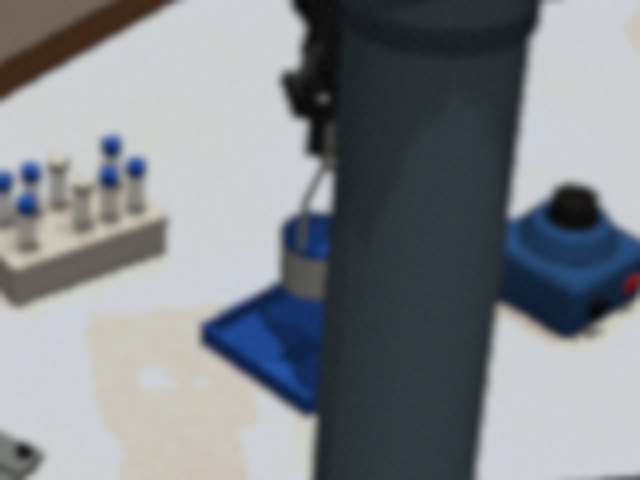

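The bucket is centred over the tray and upright: cup at (310,260), tray at (270,340). I lower it, creeping at the end.

step_arm([
  [0.005,0,0,0,0,0],
  [0.015,0,0,0,0,0],
  [0.028,0,0,0,0,0],
  [0.042,0,0,0,0,0],
  [0.054,0,0,0,0,0],
  [0.062,0,0,0,0,0],
  [0.066,0,0,0,0,0],
  [0.068,0,0,0,0,0],
  [0.069,0,0,0,0,0],
  [0.07,0,0,0,0,0],
  [0.07,0,0,0,0,0],
])

```text
time_s: 23.5
tool_pos: [501.3, -271.4, 132.1]
eef_rot: [146.5, 89.9, -26.5]
contact_force: [-3.8, 4.0, 5.5]
opening: 17.3
```

```bash
python3 -c "
from h import *
force(6)"
```

```text
F [-3.18  3.91  5.34] sd [0.31 0.45 0.74] tcp [ 501.27 -271.36  132.07]
```

step_arm([
  [-0.0004,0,0,0,0,0],
  [-0.0006,0,0,0,0,0],
  [-0.0006,0,0,0,0,0],
])

```text
time_s: 24.1
tool_pos: [501.2, -271.4, 132.0]
eef_rot: [144.7, 89.9, -28.3]
contact_force: [-2.2, 3.8, 6.3]
opening: 17.2
```

step_arm([
  [0,0,0,0,0,0],
  [0,0,0,0,0,0],
  [0,0,0,0,0,0],
  [0,0,0,0,0,0],
  [0,0,0,0,0,0],
  [0,0,0,0,0,0],
], grip=0.06)

```text
time_s: 24.7
tool_pos: [500.8, -271.2, 130.9]
eef_rot: [121.2, 90.0, -51.8]
contact_force: [-0.2, 0.3, -0.6]
opening: 59.8
```

step_arm([
  [-0.006,0,0,0,0,0],
  [-0.02,0,0,0,0,0],
  [-0.04,0,0,0,0,0],
  [-0.065,0,0,0,0,0],
  [-0.09,0,0,0,0,0],
  [-0.115,0.015,0.02,0,0,0],
  [-0.13,0.0,0.05,0,0,0],
  [-0.14,-0.03,0.06,0,0,0],
  [-0.14,-0.07,0.06,0,0,0],
  [-0.14,-0.11,0.06,0,0,0],
  [-0.14,-0.14,0.06,0,0,0],
  [-0.14,-0.15,0.06,0,0,0],
])

```text
time_s: 25.9
tool_pos: [422.7, -127.6, 272.3]
eef_rot: [147.6, 89.9, -25.2]
contact_force: [0.3, -0.8, 0.5]
opening: 60.0
```

```bash
python3 - <<'E'
from h import *
for n in("side","top"):
    im,d,Q=cloud(n); hsv=cv2.cvtColor(im,cv2.COLOR_RGB2HSV).astype(int)
    r=np.hypot(Q[...,0]-501,Q[...,1]+271)
    c=(r<60)&(Q[...,2]>48)&(Q[...,2]<60); g=(r<60)&(Q[...,2]>120)&(Q[...,2]<175)&(hsv[...,0]>20)&(hsv[...,0]<35)&(hsv[...,1]>140)
    print(n,"cap",c.sum(),c.sum() and (cv2.minEnclosingCircle(Q[c][:,:2].astype(np.float32)),np.percentile(Q[c][:,2],[5,50,95]).round(1)),"grip",g.sum(),g.sum() and (Q[g].min(0).round(1),Q[g].max(0).round(1)))
    h=(abs(Q[...,0]-590)<8)&(abs(Q[...,1]-54)<15)&(Q[...,2]>150); print("hook z",np.median(Q[h][:,2]) if h.sum() else None)
    save(im,"end_"+n,(200,100,460,295),3)
E
```

```text
side cap 169 (((495.3839111328125, -268.6402282714844), 34.69724655151367), array([49.3, 53.8, 58.8])) grip 53 (array([ 482.9, -271.3,  132. ]), array([ 505.9, -255.8,  169.7]))
hook z 230.48616502521378
top cap 181 (((500.3761291503906, -271.0926208496094), 31.053274154663086), array([48.5, 51.9, 55.7])) grip 25 (array([ 494.5, -274.6,  140.5]), array([ 506.6, -262.3,  166. ]))
hook z 227.29368710984625
```

View pics/end_side.png

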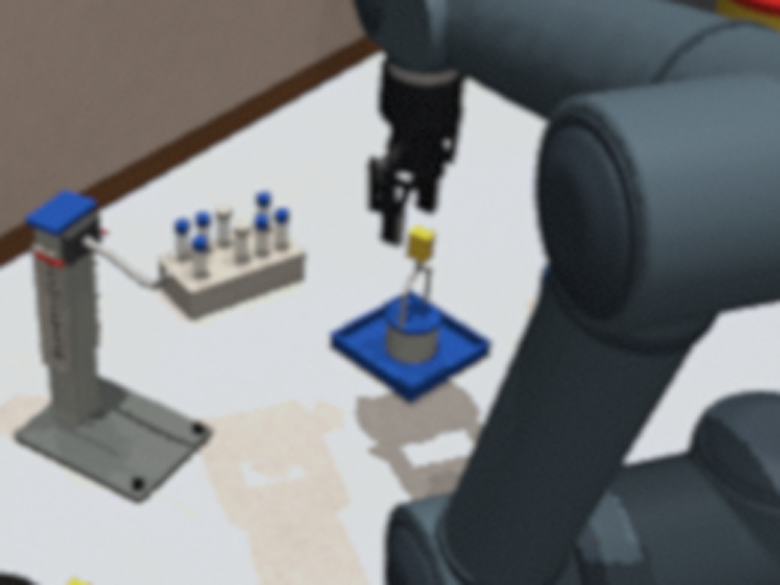

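The bucket stands upright in the tray (412,340), released. The hook is empty and back at its top, and the rack is untouched. I'm handing in.

```bash
python3 -c "
from h import *
print(manip.hand_in())"
```

```text
the job is handed in; nothing more can be done
None
```

The bucket has been weighed and now stands upright and released near the centre of the blue tray. The job was handed in at about 26 s of the 72 s allowed; hand-in reports no verdict.

- **Weighing:** I hung the bucket on the hook and lowered it until the measured residual was about 0 N (-0.05 N), then let go. It hung untouched for about 3.5 s, with the hook drawn down about 51 mm. That puts its weight at roughly 6.7 N.
- **Lift-off and placing:** I took it by the grip again, lifted it at about 30 to 60 mm/s until it was clear of the hook, and backed out to the tray.
- **Last checks:**
  - The bucket is at about (500, -271) mm, and the tray centre I aimed for was (501, -271).
  - The cap height fits a bucket standing on the tray floor.
  - The hook is back at about 230 mm (side camera 230.5, top camera 227.3).
- **Disagreements:**
  - The two cameras differ by up to about 5 mm; I settled that against the known finger position.
  - When I set the bucket down it pressed on the tray with about 12 N. That did not ease after I backed off 0.6 mm, only when the fingers opened.
- **Not measured:** I did not measure whether the dispenser or mixer shifted. The arm never reached near the dispenser, and no unexpected contact force showed on the tool. The tube rack looked unmoved in the last picture.

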